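# Set up a drip coffee brewer on a glass

### The job

Set up the small drip coffee brewer on the glass where it stands, working from the bottom up: lay the drip plate on the glass, stand the small chamber inside the plate's collar, put the press that fits down flat inside the chamber, and cap it with the lid that fits, everything seated level. The larger press and lid belong to the big brewer at the back: leave them where they are, and do not tip the glass or push it from its place.

Things in the scene. Friction and masses are not known exactly. Their poses are not given: they have to be found in the camera images.
- glass_c (a point): Clear tumbler, the target: 91 mm tall, 81 mm across at the rim, inner width at the rim about 73 mm, 68 mm at the foot, 220 g. Stands upright and loose on the worktop. Point: on its axis, half-way up (45.5 mm above the worktop); z up.
- plate_c (a point): Steel drip plate: round flange 92 mm wide; boss under it (62 mm wide, 52 at its foot, 8 mm deep) that drops into the glass; collar on top (outside 62, inside 57, 13.5 mm high), by which it is picked up. Lies collar up, 23.5 mm tall. Point: on its axis at the flange's top face, 10 mm above its underside; z up. Seated, the flange rests on the rim and the point is 93 mm above the worktop.
- chamber_c (a point): Small brewing chamber, a straight steel cup open at the top: outside 52 mm, inside 47 mm, 50 mm tall, inner floor 5 mm up, foot bevelled to 42 mm over its lowest 5 mm. Stands upright. Point: on its axis, half-way up (25 mm); z up. Its foot goes into the plate's collar and rests on the plate's top face, this point then 25 mm above the plate's point.
- press_c (a point): Small press: perforated disc 39 mm wide, 5 mm thick, with a thin stem and at the top an upright round grip 12 mm thick, 24 mm long; 62 mm tall in all. Stands on its disc. Point: on its axis, half-way up (31 mm); z up. In place, the disc lies on the chamber's inner floor and the grip stands 17 mm out of its mouth.
- lid_c (a point): Small lid: hollow domed cap, black knob up. Skirt 63 mm wide (70 at its flared edge), inside 60 mm wide and 8 mm deep up to a flat shoulder that rests on the chamber's rim; dome top 32 mm up; knob 16 mm thick, from 36 to 48 mm up; 48 mm tall in all. Point: on its axis, 24 mm above its underside; z up. Seated, this point is 41 mm above the chamber's point.
- big_press_c (a point): Press of the large brewer, to be left alone: same shape, disc 58 mm across, 80 mm tall. Point: on its axis, 40 mm up; z up.
- big_lid_c (a point): Lid of the large brewer, to be left alone: same shape, skirt 83 mm across (90 mm at the flared edge), 52 mm tall with its knob. Point: on its axis, 26 mm up; z up.

How it is judged:
On the way, in this order (a step that is already met when the one before it is completed fails the run):
1. the drip plate is seated on the glass (horizontal distance between plate_c and glass_c below 0.01 m and z of plate_c in the frame of glass_c between 0.0445 and 0.0505 m and angle between plate_c's own z axis and vertical below 0.08 rad), for 0.2 s.
2. the small chamber stands in the collar of the plate on the glass (all of step 1 and horizontal distance between chamber_c and plate_c below 0.006 m and z of chamber_c in the frame of plate_c between 0.022 and 0.028 m and angle between chamber_c's own z axis and vertical below 0.08 rad), for 0.2 s.
3. the small press lies in the chamber (all of step 2 and horizontal distance between press_c and chamber_c below 0.008 m and z of press_c in the frame of chamber_c between 0.008 and 0.014 m and angle between press_c's own z axis and vertical below 0.08 rad), for 0.2 s.
4. the small lid caps the chamber (all of step 3 and horizontal distance between lid_c and chamber_c below 0.007 m and z of lid_c in the frame of chamber_c between 0.038 and 0.044 m and angle between lid_c's own z axis and vertical below 0.08 rad), for 0.2 s.
At the end, for the whole second after the job is handed in: On the upright glass (shifted under 30 mm): plate on its rim within 10 mm of the axis, small chamber in the collar (6 mm), small press flat in the chamber (8 mm), small lid down on the chamber (7 mm); each within 3 mm of seated height, 0.08 rad of level, released, at rest (all of step 4 and angle between glass_c's own z axis and vertical below 0.08 rad and distance of glass_c from where it was at the start of the episode below 0.03 m and linear speed of each of glass, plate, chamber, press, lid below 0.02 m/s); the robot touches nothing.
It fails at once if the glass is tipped by more than 0.3 rad (angle between glass_c's own z axis and vertical above 0.3 rad).
It fails at once if the large brewer's press is moved more than 30 mm (distance of big_press_c from where it was at the start of the episode above 0.03 m).
It fails at once if the large brewer's lid is moved more than 30 mm (distance of big_lid_c from where it was at the start of the episode above 0.03 m).
It also fails if it takes over 112 s, if anything falls off the work surface, if the arm or the gripper's body presses on something with over 40 N, if the wrist force passes 120 N, or if a joint passes its speed limit or range.

### The arm

A 6-joint arm with a two-finger parallel gripper is mounted at the origin on a cart in front of the work surface, level with it; the furniture and walls round the work are solid. World frame = base frame: x ahead of the robot, y to its left, z up, the work surface at z = 0. Lengths are in m, angles in rad, forces in N, time in s.
With the tool pointing down it reaches from about 0.2 to 0.875 m from the base axis. Payload 3.4 kg.
Tool frame: the origin (TCP) lies where the fingers leave the gripper's body, on its centre line; the fingertips stand 97 mm ahead of it and the grasp point (between the pads) lies 78 mm ahead of it; z points along the fingers, y is the line along which they close (so a half turn about z gives the same grasp; the last joint's range is limited). The gripper opens to 94 mm and grips with 3 to 60 N. Pads are 16 mm wide; open, the fingers measure 119 mm over their backs; the gripper's body (75 mm by 177 mm) begins 78 mm behind the grasp point.
Start: joints at [1.043, 0.276, 1.505, -0, 1.361, -0.121], TCP at [0.228, 0.528, 0.303] pointing down, gripper open.
Joint ranges: [-2.89, 2.89], [-0.75, 2.08], [0.22, 2.7], [-1.18, 4.32], [0.11, 2.71], [-2.7, 2.7]. Speed limits (rad/s): [2.57, 2.57, 3.14, 3.14, 3.14, 3.14].

### API

Orientations are given as a rotation vector (axis times angle).
In Python, from bench import env, grab_frame, workorder gives the robot as it stands.
- The arm moves only by the tool drive_tool, never from a script. Its argument "series" is one flat list of numbers, 7 for each row, row after row: the turn, a rotation vector about the tool's x, y, z in rad, then the shift along the tool's x, y, z in cm, then the finger opening in cm, from 0 to 9.4. A call has 1 to 20 rows; each row is the pose to reach, as a shift and turn from the pose commanded when the call began, along the tool's axes at that moment; what a row does not reach only later rows make up. A row lasts 1/12 s, in which the tool goes at most 41.7 mm and 7.16 degrees, less where a joint would pass 70% of its speed; a pose out of reach is approached as far as the arm can. A call with a gripper value outside its range is refused whole. The fingers move at their own pace and stop on an object; the grip force is fixed at half the most. Time passes only in rows, so rows that repeat a pose let the fingers close. It gives the time, the measured TCP pose, the force, the opening and the grip force at its end, in the units of the state.
- env.observe(): the state, without advancing time (a new reading comes with each control period).
- grab_frame(name): name is "scene" or "top" or "wrist"; returns a dict with "frame" (384x512x3 uint8, blue, green, red), "z_map" (384x512 float32, m along the optical axis (not along the pixel's ray), 0 where there is no reading), "fx", "fy", "cx", "cy" (pixels), "world_from_camera" (4x4, takes a point from camera to world coordinates). Camera axes: x right, y up, looking along -z (the intrinsics and any distortion apply to the point x, -y, -z); pixel columns grow to the right and rows downward; lengths in m; the calibration is good to about 2 mm. A picture is of the moment at which its call begins.
- workorder.hand_in(): hands the job in; it is judged then, once.
The state is a dict: "t": time; "qpos": joint angles; "joint_velocities": joint speeds; "joint_torque": joint torques, N m; "position": TCP position; "tool_rot": TCP orientation; "contact_force": force on the tool from outside, world axes, zero at the start; "torque": the same for the moment, N m; "grip_width": opening from 0.0 (shut) to 1.0 (fully open); "grasp_force": force on a finger pad.
Only numpy, scipy, OpenCV 4.12 (cv2) and the standard library are available. Lean on these libraries where they do the work, as an engineer would, in place of code of your own. Each camera call takes 0.05 s, during which the arm holds its last target. There are 200 camera calls.

## Working session

There is one attempt and no reset: what is moved stays moved. The work goes in short steps, Python scripts to look and compute and a tool call to move; the robot and the scene stay as the last step left them, time stands still between calls to the robot, and variables do not carry over. Pictures are saved under pics/ and viewed, at most 14 in all, crops included, and the job is handed in when it is done.

Besides the shell and the picture viewer there is one more tool, called after "Emit:" as a command line: name --argument value ..., lists and objects as JSON in quotes. drive_tool: Moves the arm, as the interface text tells. Its arguments: {"type":"object","properties":{"series":{"type":"array","items":{"type":"number"}}},"required":["series"]}

```bash
ls; mkdir -p pics; cat > h.py <<'E'
import numpy as np, cv2
from bench import env, grab_frame, workorder
from scipy.spatial.transform import Rotation as R
def grab(n):
    f=grab_frame(n); return f
def world(f,u,v,z=None):
    """pixel -> world: by plane z or by depth"""
    T=np.array(f["world_from_camera"]); d=np.array([(u-f["cx"])/f["fx"],-(v-f["cy"])/f["fy"],-1.])
    if z is None: s=f["z_map"][int(v),int(u)]
    else: s=(z-T[2,3])/(T[:3,:3]@d)[2]
    return T[:3,3]+s*(T[:3,:3]@d)
def cloud(f):
    v,u=np.mgrid[:384,:512]; s=f["z_map"]; T=np.array(f["world_from_camera"])
    P=np.stack([(u-f["cx"])/f["fx"]*s,-(v-f["cy"])/f["fy"]*s,-s],-1)@T[:3,:3].T+T[:3,3]
    P[s==0]=np.nan; return P
E
python3 - <<'E'
from h import *
o=env.observe(); print({k:np.round(v,3) for k,v in o.items()})
a=[]
for n in ("scene","top"):
    f=grab(n); cv2.imwrite(f"pics/{n}0.png",f["frame"]); print(n,[k for k in f],f["fx"],f["cx"],f["cy"],np.round(f["world_from_camera"],3).tolist())
    np.savez(f"/tmp/{n}0.npz",**{k:v for k,v in f.items()})
E
```

```text
pics
{'t': np.float64(0.0), 'qpos': array([ 1.043,  0.277,  1.506, -0.   ,  1.361, -0.121]), 'joint_velocities': array([ 0.001, -0.002,  0.002, -0.001, -0.   , -0.001]), 'joint_torque': array([ 0.0000e+00, -4.0459e+01, -2.3722e+01,  7.0000e-02,  3.5000e-02,
       -0.0000e+00]), 'position': array([0.227, 0.528, 0.302]), 'tool_rot': array([-6.340e-01, -3.076e+00,  3.000e-03]), 'contact_force': array([-0.992,  0.154, -0.422]), 'torque': array([-0.019, -0.029,  0.054]), 'grasp_force': np.float64(0.0), 'grip_width': np.float64(0.994)}
scene ['frame', 'z_map', 'fx', 'fy', 'cx', 'cy', 'world_from_camera'] 439.83228175636117 257.2053043325039 192.78856996231465 [[0.856, 0.308, -0.416, 0.089], [-0.517, 0.479, -0.71, -0.694], [-0.019, 0.822, 0.569, 0.634], [0.0, 0.0, 0.0, 1.0]]
top ['frame', 'z_map', 'fx', 'fy', 'cx', 'cy', 'world_from_camera'] 367.574943182586 253.833591964384 197.70922827296846 [[0.017, 0.999, -0.049, 0.434], [-1.0, 0.018, 0.016, 0.024], [0.017, 0.049, 0.999, 0.936], [0.0, 0.0, 0.0, 1.0]]
```

View pics/top0.png

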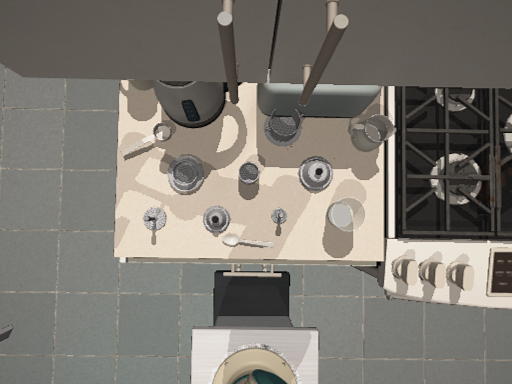

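View pics/scene0.png

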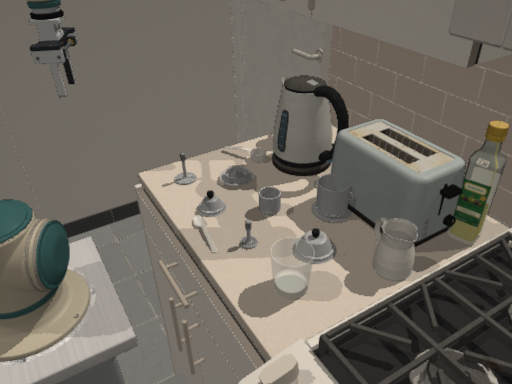

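Top view: plate (185,173), chamber (249,172), small lid (216,218), small press (279,215), glass (345,214), big press (155,217), big lid (316,172), cabinet overhead at the top edge. The scene view agrees.

```bash
python3 - <<'E'
from h import *
f=dict(np.load("/tmp/top0.npz")); P=cloud(f); z=P[...,2]
for n,u,v in (("plate",185,173),("chamber",249,172),("lid",216,218),("press",279,215),("glass",345,214),("bigpress",155,217),("biglid",316,172),("cab",200,40),("handle",225,60),("toaster",320,95),("mug",283,127)):
    s=(slice(max(v-24,0),v+24),slice(max(u-24,0),u+24)); q=P[s].reshape(-1,3); q=q[q[:,2]>0.006]
    print(n,world(f,u,v,0.03).round(3),len(q),q.min(0).round(3),q.max(0).round(3),np.median(q,0).round(3))
E
```

```text
plate [0.537 0.181 0.03 ] 1007 [0.496 0.14  0.006] [0.585 0.23  0.026] [0.539 0.185 0.01 ]
chamber [0.543 0.023 0.03 ] 168 [0.515 0.001 0.006] [0.565 0.05  0.053] [0.548 0.028 0.036]
lid [0.427 0.102 0.03 ] 501 [0.37  0.045 0.006] [0.455 0.134 0.049] [0.425 0.102 0.017]
press [ 0.437 -0.053  0.03 ] 57 [ 0.425 -0.067  0.006] [ 0.453 -0.037  0.064] [ 0.437 -0.052  0.009]
glass [ 0.443 -0.216  0.03 ] 1064 [ 0.403 -0.247  0.006] [ 0.482 -0.167  0.094] [ 0.443 -0.22   0.031]
bigpress [0.427 0.252 0.03 ] 113 [0.402 0.234 0.006] [0.45  0.285 0.081] [0.425 0.258 0.008]
biglid [ 0.546 -0.143  0.03 ] 822 [ 0.505 -0.186  0.006] [ 0.587 -0.104  0.054] [ 0.543 -0.142  0.024]
cab [0.874 0.152 0.03 ] 2297 [0.58  0.046 0.491] [0.621 0.116 0.662] [0.62  0.079 0.556]
handle [0.824 0.088 0.03 ] 2281 [0.58  0.027 0.063] [0.756 0.124 0.643] [0.62  0.049 0.526]
toaster [ 0.74  -0.152  0.03 ] 2230 [ 0.58  -0.213  0.009] [ 0.715 -0.034  0.576] [ 0.688 -0.109  0.175]
mug [ 0.657 -0.06   0.03 ] 1293 [ 0.58  -0.119  0.006] [0.706 0.002 0.472] [ 0.682 -0.057  0.052]
```

```bash
python3 - <<'E'
from h import *
f=grab("wrist"); T=np.array(f["world_from_camera"]); o=env.observe()
Rt=R.from_rotvec(o["tool_rot"]).as_matrix(); print("tool",Rt.round(3).tolist()); print("cam in tool",(Rt.T@(T[:3,3]-o["position"])).round(3),(Rt.T@T[:3,:3]).round(3).tolist(),f["fx"])
cv2.imwrite("pics/w0.png",f["frame"])
a=[cv2.resize(cv2.imread("pics/top0.png")[140:250,120:400],None,fx=2.8,fy=2.8,interpolation=2)]
cv2.imwrite("pics/topc.png",a[0])
E
```

```text
tool [[-0.918, 0.396, -0.001], [0.396, 0.918, -0.001], [0.0, -0.001, -1.0]]
cam in tool [ 0.084 -0.    -0.081] [[0.001, 0.959, 0.284], [1.0, -0.001, 0.0], [0.0, 0.284, -0.959]] 316.1805676284504
```

View pics/topc.png

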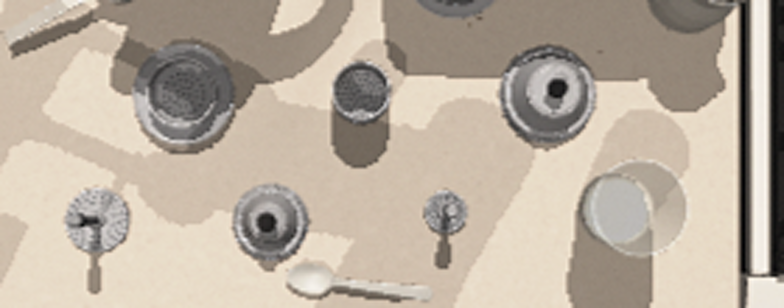

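The crop confirms these identities: plate with its open collar, chamber open at the top, small press at (445,213) and lid knob at (267,222) in crop pixels. I'm moving over the plate first.

Emit:
drive_tool --series '[0, 0, -0.407, -42.4, -19.1, 5, 9.4, 0, 0, -0.407, -42.4, -19.1, 5, 9.4, 0, 0, -0.407, -42.4, -19.1, 5, 9.4, 0, 0, -0.407, -42.4, -19.1, 5, 9.4, 0, 0, -0.407, -42.4, -19.1, 5, 9.4, 0, 0, -0.407, -42.4, -19.1, 5, 9.4, 0, 0, -0.407, -42.4, -19.1, 5, 9.4, 0, 0, -0.407, -42.4, -19.1, 5, 9.4, 0, 0, -0.407, -42.4, -19.1, 5, 9.4, 0, 0, -0.407, -42.4, -19.1, 5, 9.4, 0, 0, -0.407, -42.4, -19.1, 5, 9.4, 0, 0, -0.407, -42.4, -19.1, 5, 9.4, 0, 0, -0.407, -42.4, -19.1, 5, 9.4, 0, 0, -0.407, -42.4, -19.1, 5, 9.4, 0, 0, -0.407, -42.4, -19.1, 5, 9.4]'

```text
t: 1.4
position: [0.5406, 0.1854, 0.2524]
tool_rot: [0.0, -3.14, -0.001]
contact_force: [-0.3, 0.5, -0.3]
grip_width: 0.998
grasp_force: 0.0
```

```bash
cat >> h.py <<'E'
def circ(p):
    """least-squares circle, with outlier trimming"""
    for _ in range(4):
        A=np.c_[2*p,np.ones(len(p))]; s=np.linalg.lstsq(A,(p**2).sum(1),rcond=None)[0]
        r=np.sqrt(s[2]+s[:2]@s[:2]); e=abs(np.hypot(*(p-s[:2]).T)-r); k=e<max(2*np.median(e),5e-4)
        p=p[k]
    return s[:2].round(4),round(r,4),len(p)
def band(f,c,rad,z0,z1):
    P=cloud(f).reshape(-1,3); k=(np.hypot(*(P[:,:2]-c).T)<rad)&(P[:,2]>z0)&(P[:,2]<z1); return P[k]
def tip():
    o=env.observe(); Rt=R.from_rotvec(o["tool_rot"]).as_matrix(); print("t",round(float(o["t"]),2),"tcp",o["position"].round(4),"tool x,z",Rt[:,0].round(3),Rt[:,2].round(3),"F",o["contact_force"].round(1),"grip",round(float(o["grip_width"])*94,1)); return o,Rt
E
python3 - <<'E'
from h import *
tip()
f=grab("wrist"); cv2.imwrite("pics/w1.png",f["frame"]); np.savez("/tmp/w1.npz",**f)
t=dict(np.load("/tmp/top0.npz"))
for n,g in (("w",f),("t",t)):
    q=band(g,[.541,.185],.04,.019,.027); print(n,len(q),q[:,2].mean(),circ(q[:,:2])if len(q)>5 else 0)
    q=band(g,[.541,.185],.06,.006,.012); print(n,"flange",len(q),(q.min(0)+q.max(0))/2, q.max(0)-q.min(0))
for n,c,rad,z0,z1 in (("chamber",[.54,.025],.04,.046,.056),("lidskirt",[.425,.101],.045,.005,.03),("knob",[.425,.101],.02,.042,.055),("grip",[.437,-.052],.02,.05,.07),("disc",[.437,-.052],.03,.003,.012),("rim",[.443,-.207],.055,.08,.1)):
    q=band(t,c,rad,z0,z1); print(n,len(q),q.mean(0).round(4),((q.min(0)+q.max(0))/2).round(4),circ(q[:,:2]))
E
```

```text
t 1.4 tcp [0.5406 0.1854 0.2524] tool x,z [-1.    -0.     0.001] [-0.001  0.001 -1.   ] F [-0.3  0.5 -0.3] grip 93.8
w 599 0.022068805893794376 (array([0.5375, 0.1841]), np.float64(0.0298), 515)
w flange 4955 [0.537948   0.18419697 0.00911616] [0.09083953 0.09103319 0.005668  ]
t 96 0.02212669860842791 (array([0.5395, 0.1848]), np.float64(0.03), 83)
t flange 846 [0.54045002 0.18461361 0.00904882] [0.08900958 0.09003155 0.00589196]
chamber 68 [0.5409 0.0248 0.049 ] [0.5404 0.0255 0.0496] (array([0.5406, 0.0253]), np.float64(0.0247), 44)
lidskirt 376 [0.4251 0.1031 0.0155] [0.4212 0.104  0.0176] (array([0.4253, 0.1046]), np.float64(0.0263), 272)
knob 39 [0.4253 0.1048 0.0468] [0.425  0.1055 0.0462] (array([0.4252, 0.105 ]), np.float64(0.0067), 30)
grip 24 [ 0.4374 -0.0533  0.06  ] [ 0.4374 -0.0539  0.0596] (array([ 0.4373, -0.0535]), np.float64(0.0053), 17)
disc 118 [ 0.4388 -0.0532  0.0053] [ 0.4387 -0.0587  0.0063] (array([ 0.4385, -0.0544]), np.float64(0.0153), 77)
rim 165 [ 0.4424 -0.2154  0.0873] [ 0.4424 -0.2072  0.0872] (array([ 0.4432, -0.2069]), np.float64(0.039), 136)
```

View pics/w1.png

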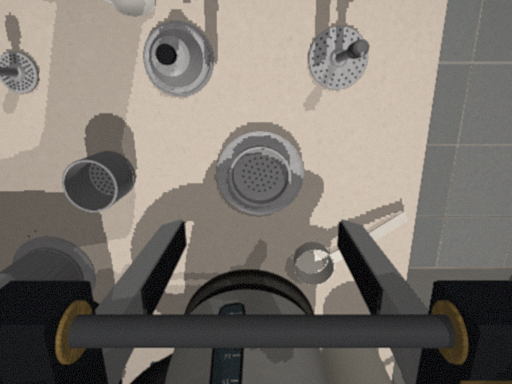

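Wrist view: the plate is at (260,173), centred between the fingers with free ground around it. I'm descending and gripping.

Emit:
drive_tool --series '[0, 0, 0, 0.25, -0.1, 4, 9.4, 0, 0, 0, 0.25, -0.1, 8, 9.4, 0, 0, 0, 0.25, -0.1, 11, 9.4, 0, 0, 0, 0.25, -0.1, 13, 9.4, 0, 0, 0, 0.25, -0.1, 14.2, 9.4, 0, 0, 0, 0.25, -0.1, 14.2, 9.4, 0, 0, 0, 0.25, -0.1, 14.2, 5, 0, 0, 0, 0.25, -0.1, 14.2, 5, 0, 0, 0, 0.25, -0.1, 14.2, 5, 0, 0, 0, 0.25, -0.1, 14.2, 5, 0, 0, 0, 0.25, -0.1, 14.2, 5, 0, 0, 0, 0.25, -0.1, 14.2, 5]'

```text
t: 2.45
position: [0.5393, 0.1841, 0.1116]
tool_rot: [-0.0, 3.14, 0.001]
contact_force: [-0.9, 0.1, 3.3]
grip_width: 0.652
grasp_force: 30.0
```

Emit:
drive_tool --series '[0, 0, 0, 0, 0, -2, 5, 0, 0, 0, 0, 0, -6, 5, 0, 0, 0, 0, 0, -10, 5, 0, 0, 0, 0, 0, -14, 5, 0, 0, 0, 2.4, -10, -15, 5, 0, 0, 0, 4.8, -20, -15, 5, 0, 0, 0, 9.6, -39.1, -15, 5, 0, 0, 0, 9.6, -39.1, -15, 5, 0, 0, 0, 9.6, -39.1, -15, 5, 0, 0, 0, 9.6, -39.1, -15, 5, 0, 0, 0, 9.6, -39.1, -15, 5, 0, 0, 0, 9.6, -39.1, -15, 5, 0, 0, 0, 9.6, -39.1, -15, 5, 0, 0, 0, 9.6, -39.1, -15, 5, 0, 0, 0, 9.6, -39.1, -15, 5, 0, 0, 0, 9.6, -39.1, -15, 5, 0, 0, 0, 9.6, -39.1, -15, 5]'

```text
t: 3.87
position: [0.4427, -0.2065, 0.2605]
tool_rot: [-0.001, -3.141, -0.002]
contact_force: [0.1, -0.2, -0.7]
grip_width: 0.653
grasp_force: 30.0
```

```bash
python3 - <<'E'
from h import *
tip()
for n in ("wrist","scene"):
    f=grab(n); cv2.imwrite(f"pics/{n}2.png",f["frame"]); np.savez(f"/tmp/{n}2.npz",**f)
    q=band(f,[.443,-.207],.055,.084,.097); print(n,"rim",len(q), circ(q[:,:2]) if len(q)>5 else 0, (q.min(0)+q.max(0))/2)
    q=band(f,[.443,-.207],.06,.14,.185); print(n,"plate",len(q),np.histogram(q[:,2],9), (q.min(0)+q.max(0))/2)
f=dict(np.load("/tmp/scene0.npz"));q=band(f,[.443,-.207],.055,.084,.097); print("rim0",len(q), circ(q[:,:2]))
cv2.imwrite("pics/c2.png",np.hstack([cv2.imread("pics/wrist2.png"),cv2.imread("pics/scene2.png")[:,200:400]]))
E
```

```text
t 3.87 tcp [ 0.4427 -0.2065  0.2605] tool x,z [-1.     0.001  0.   ] [-0.     0.001 -1.   ] F [ 0.1 -0.2 -0.7] grip 61.4
wrist rim 247 (array([ 0.4404, -0.2084]), np.float64(0.0386), 169) [ 0.4115328  -0.20989838  0.08816704]
wrist plate 14637 (array([9835, 1422,  463,  508, 1567,  346,  165,  163,  168]), array([0.1558074 , 0.15905097, 0.16229454, 0.16553811, 0.16878168,
       0.17202526, 0.17526883, 0.1785124 , 0.18175597, 0.18499954])) [ 0.4421993  -0.20615076  0.17040347]
scene rim 311 (array([ 0.4433, -0.2105]), np.float64(0.0391), 186) [ 0.44338058 -0.20985169  0.08850497]
scene plate 1269 (array([565, 274,  74,  74,  93,  76,  44,  34,  35]), array([0.15644099, 0.15961394, 0.16278689, 0.16595984, 0.16913279,
       0.17230574, 0.17547869, 0.17865164, 0.18182459, 0.18499754])) [ 0.44467907 -0.20779075  0.17071926]
rim0 322 (array([ 0.4432, -0.2102]), np.float64(0.0392), 231)
```

View pics/c2.png

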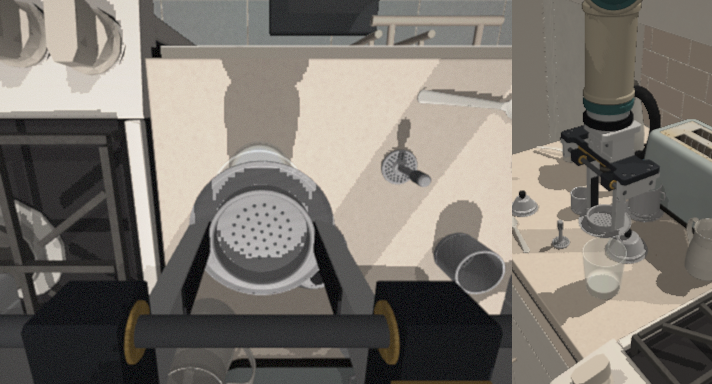

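Wrist view: the plate is level in the fingers at (262,230), with the glass rim behind and below it. Both cameras put the rim about 1.5 mm nearer in x and 2 mm further in -y than the plate. I'm correcting that and lowering.

Emit:
drive_tool --series '[0, 0, 0, 0.15, -0.2, 2, 5, 0, 0, 0, 0.15, -0.2, 4, 5, 0, 0, 0, 0.15, -0.2, 5.2, 5, 0, 0, 0, 0.15, -0.2, 5.8, 5, 0, 0, 0, 0.15, -0.2, 6.1, 5, 0, 0, 0, 0.15, -0.2, 6.3, 5, 0, 0, 0, 0.15, -0.2, 6.4, 5, 0, 0, 0, 0.15, -0.2, 6.5, 5, 0, 0, 0, 0.15, -0.2, 6.5, 5]'

```text
t: 4.72
position: [0.4417, -0.2091, 0.1961]
tool_rot: [-0.001, 3.141, -0.001]
contact_force: [-1.0, -0.3, -0.5]
grip_width: 0.655
grasp_force: 30.0
```

Emit:
drive_tool --series '[0, 0, 0, 0, 0, 0.1, 5, 0, 0, 0, 0, 0, 0.15, 5, 0, 0, 0, 0, 0, 0.2, 5, 0, 0, 0, 0, 0, 0.2, 5]'

```text
t: 5.05
position: [0.4417, -0.2093, 0.1946]
tool_rot: [0.0, 3.14, -0.001]
contact_force: [-0.4, 0.4, 5.2]
grip_width: 0.65
grasp_force: 30.0
```

Contact with the rim reads 5 N. I'm releasing, rising and moving towards the chamber.

Emit:
drive_tool --series '[0, 0, 0, 0, 0, 0, 6.6, 0, 0, 0, 0, 0, 0, 7, 0, 0, 0, 0, 0, 0, 8, 0, 0, 0, 0, 0, 0, 9.4, 0, 0, 0, 0, 0, 0, 9.4, 0, 0, 0, 0, 0, -1, 9.4, 0, 0, 0, 0, 0, -4, 9.4, 0, 0, 0, 0, 0, -8, 9.4, 0, 0, 0, -5, 12, -8, 9.4, 0, 0, 0, -9.7, 23.4, -6, 9.4, 0, 0, 0, -9.7, 23.4, -6, 9.4, 0, 0, 0, -9.7, 23.4, -6, 9.4, 0, 0, 0, -9.7, 23.4, -6, 9.4, 0, 0, 0, -9.7, 23.4, -6, 9.4, 0, 0, 0, -9.7, 23.4, -6, 9.4]'

```text
t: 6.3
position: [0.54, 0.0306, 0.2528]
tool_rot: [-0.008, 3.141, 0.006]
contact_force: [0.3, -0.7, 0.7]
grip_width: 0.998
grasp_force: 0.0
```

```bash
python3 - <<'E'
from h import *
tip()
a=[]
for n in ("wrist","scene","top"):
    f=grab(n); np.savez(f"/tmp/{n}3.npz",**f)
    a.append(f["frame"])
    q=band(f,[.443,-.207],.034,.101,.112); print(n,"collar",len(q), circ(q[:,:2]) if len(q)>9 else 0)
    q=band(f,[.443,-.207],.06,.088,.099); print(n,"flange",len(q), ((q.min(0)+q.max(0))/2).round(4) if len(q) else 0)
    if len(q)>50: A=np.c_[q[:,:2]-q[:,:2].mean(0),np.ones(len(q))]; print(" plane",np.linalg.lstsq(A,q[:,2],rcond=None)[0].round(4))
    q=band(f,[.5405,.0255],.04,.046,.056); print(n,"chamber",len(q), circ(q[:,:2]) if len(q)>9 else 0,((q.min(0)+q.max(0))/2).round(4))
cv2.imwrite("pics/c3.png",np.hstack([a[0],a[1][:,200:400]]))
E
```

```text
t 6.3 tcp [0.54   0.0306 0.2528] tool x,z [-1.    -0.005 -0.001] [ 0.001  0.004 -1.   ] F [ 0.3 -0.7  0.7] grip 93.8
wrist collar 0 0
wrist flange 0 0
wrist chamber 469 (array([0.5389, 0.0239]), np.float64(0.0246), 400) [0.5396 0.0236 0.0481]
scene collar 219 (array([ 0.4426, -0.211 ]), np.float64(0.0297), 143)
scene flange 1057 [ 0.4433 -0.2107  0.0935]
 plane [-0.0031 -0.0017  0.0937]
scene chamber 87 (array([0.5417, 0.0217]), np.float64(0.0245), 58) [0.5411 0.0219 0.0495]
top collar 125 (array([ 0.4426, -0.2077]), np.float64(0.03), 94)
top flange 1085 [ 0.4424 -0.208   0.0936]
 plane [-0.0047  0.0008  0.0923]
top chamber 29 (array([0.5402, 0.0251]), np.float64(0.0245), 14) [0.5253 0.0254 0.0491]
```

View pics/c3.png

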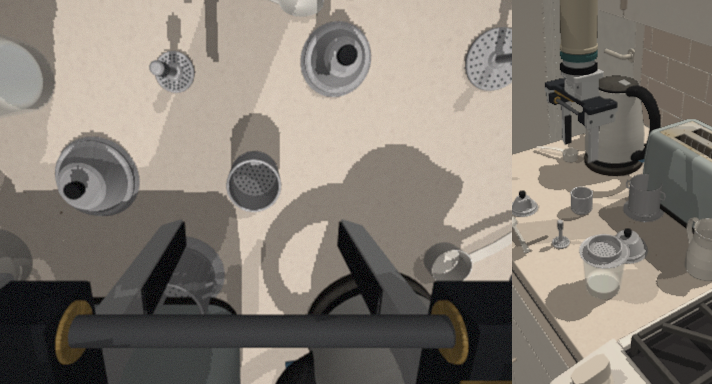

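The plate is seated flat on the glass, collar at about (605,250) in the composite. The chamber sits at (255,185) between the fingers with clear sides. I'm gripping it.

Emit:
drive_tool --series '[0, 0, 0, -0.05, 0, 4, 9.4, 0, 0, 0, -0.05, 0, 8, 9.4, 0, 0, 0, -0.05, 0, 11, 9.4, 0, 0, 0, -0.05, 0, 12.8, 9.4, 0, 0, 0, -0.05, 0, 13.6, 9.4, 0, 0, 0, -0.05, 0, 13.6, 9.4, 0, 0, 0, -0.05, 0, 13.6, 4, 0, 0, 0, -0.05, 0, 13.6, 4, 0, 0, 0, -0.05, 0, 13.6, 4, 0, 0, 0, -0.05, 0, 13.6, 4, 0, 0, 0, -0.05, 0, 13.6, 4, 0, 0, 0, -0.05, 0, 13.6, 4, 0, 0, 0, -0.05, 0, 13.6, 4]'

```text
t: 7.53
position: [0.5391, 0.0249, 0.1181]
tool_rot: [-0.001, 3.141, -0.0]
contact_force: [-0.9, -1.6, 3.0]
grip_width: 0.557
grasp_force: 30.0
```

Emit:
drive_tool --series '[0, 0, 0, 0, 0, -2, 4, 0, 0, 0, 0, 0, -6, 4, 0, 0, 0, 0, 0, -10, 4, 0, 0, 0, 0, 0, -14, 4, 0, 0, 0, 4, -10, -14, 4, 0, 0, 0, 9.7, -23.4, -14, 4, 0, 0, 0, 9.7, -23.4, -14, 4, 0, 0, 0, 9.7, -23.4, -14, 4, 0, 0, 0, 9.7, -23.4, -14, 4, 0, 0, 0, 9.7, -23.4, -14, 4, 0, 0, 0, 9.7, -23.4, -14, 4, 0, 0, 0, 9.7, -23.4, -14, 4, 0, 0, 0, 9.7, -23.4, -14, 4]'

```text
t: 8.62
position: [0.4418, -0.2088, 0.2574]
tool_rot: [-0.002, -3.141, -0.002]
contact_force: [0.2, 1.3, -0.9]
grip_width: 0.557
grasp_force: 30.0
```

```bash
python3 - <<'E'
from h import *
tip()
a=[]
for n in ("wrist","scene","top"):
    f=grab(n); a.append(f["frame"])
    q=band(f,[.443,-.207],.034,.101,.112); print(n,"collar",len(q), circ(q[:,:2]) if len(q)>9 else 0)
    q=band(f,[.443,-.207],.06,.088,.099); print(n,"flange",len(q), ((q.min(0)+q.max(0))/2).round(4) if len(q) else 0)
    q=band(f,[.442,-.209],.03,.185,.195); print(n,"chamber",len(q), circ(q[:,:2]) if len(q)>9 else 0,(q.min(0)+q.max(0))/2)
    q=band(f,[.442,-.209],.03,.150,.175); print(n,"wall",len(q), circ(q[:,:2]) if len(q)>9 else 0)
cv2.imwrite("pics/c4.png",np.hstack([a[0],a[1][:,200:400]]))
E
```

```text
t 8.62 tcp [ 0.4418 -0.2088  0.2574] tool x,z [-1.     0.001  0.   ] [-0.     0.001 -1.   ] F [ 0.2  1.3 -0.9] grip 52.3
wrist collar 525 (array([ 0.4405, -0.209 ]), np.float64(0.0299), 455)
wrist flange 4748 [ 0.4319 -0.2093  0.0943]
wrist chamber 1838 (array([ 0.4414, -0.2086]), np.float64(0.0246), 1087) [ 0.44238746 -0.20880907  0.18997035]
wrist wall 2990 (array([ 0.441 , -0.2086]), np.float64(0.0247), 2161)
scene collar 173 (array([ 0.4422, -0.2111]), np.float64(0.0298), 114)
scene flange 1066 [ 0.4426 -0.2105  0.0937]
scene chamber 149 (array([ 0.444 , -0.2091]), np.float64(0.0248), 55) [ 0.44114321 -0.20887014  0.18967925]
scene wall 381 (array([ 0.4438, -0.2097]), np.float64(0.0246), 237)
top collar 0 0
top flange 30 [ 0.4422 -0.2121  0.0929]Traceback (most recent call last):
  File "<stdin>", line 8, in <module>
    return umr_minimum(a, axis, None, out, keepdims, initial, where)
ValueError: zero-size array to reduction operation minimum which has no identity
```

Emit:
drive_tool --series '[0, 0, 0, 0.1, -0.1, 1.5, 4, 0, 0, 0, 0.1, -0.1, 2.5, 4, 0, 0, 0, 0.1, -0.1, 3.2, 4, 0, 0, 0, 0.1, -0.1, 3.7, 4, 0, 0, 0, 0.1, -0.1, 4.1, 4, 0, 0, 0, 0.1, -0.1, 4.4, 4, 0, 0, 0, 0.1, -0.1, 4.5, 4, 0, 0, 0, 0.1, -0.1, 4.5, 4]'

```text
t: 9.43
position: [0.441, -0.2101, 0.2125]
tool_rot: [0.0, -3.142, -0.0]
contact_force: [0.4, 1.2, -1.6]
grip_width: 0.561
grasp_force: 30.0
```

Free so far, with no jam. I'm lowering the last 1.5 mm until contact.

Emit:
drive_tool --series '[0, 0, 0, 0, 0, 0.1, 4, 0, 0, 0, 0, 0, 0.15, 4, 0, 0, 0, 0, 0, 0.18, 4, 0, 0, 0, 0, 0, 0.18, 4]'

```text
t: 9.77
position: [0.4411, -0.2103, 0.2112]
tool_rot: [-0.0, 3.141, -0.001]
contact_force: [0.5, -0.1, 0.7]
grip_width: 0.557
grasp_force: 30.0
```

Emit:
drive_tool --series '[0, 0, 0, 0, 0, 0, 5.6, 0, 0, 0, 0, 0, 0, 6.2, 0, 0, 0, 0, 0, 0, 7.5, 0, 0, 0, 0, 0, 0, 9.4, 0, 0, 0, 0, 0, 0, 9.4, 0, 0, 0, 0, 0, -1, 9.4, 0, 0, 0, 0, 0, -4, 9.4, 0, 0, 0, 0, 0, -8, 9.4, 0, 0, 0, 0.4, 4, -8, 9.4, 0, 0, 0, 0.4, 15.6, -5, 5, 0, 0, 0, 0.4, 15.6, -5, 5, 0, 0, 0, 0.4, 15.6, -5, 5, 0, 0, 0, 0.4, 15.6, -5, 5, 0, 0, 0, 0.4, 15.6, -5, 5, 0, 0, 0, 0.4, 15.6, -5, 5]'

```text
t: 11.02
position: [0.4374, -0.0545, 0.2616]
tool_rot: [-0.002, 3.14, -0.002]
contact_force: [0.2, 0.6, -0.1]
grip_width: 0.61
grasp_force: 0.0
```

```bash
python3 - <<'E'
from h import *
tip()
a=[]
for n in ("wrist","scene","top"):
    f=grab(n); a.append(f["frame"])
    for m,c,r,z0,z1 in (("collar",[.442,-.209],.034,.101,.112),("chamrim",[.442,-.209],.034,.136,.15),("grip",[.4373,-.0535],.02,.05,.07),("disc",[.4373,-.0535],.026,.003,.012)):
        q=band(f,c,r,z0,z1); print(n,m,len(q),*((circ(q[:,:2]),((q.min(0)+q.max(0))/2).round(4),q[:,2].max().round(4)) if len(q)>9 else ()))
cv2.imwrite("pics/c4.png",np.hstack([a[0],a[1][:,200:400]]))
E
```

```text
t 11.02 tcp [ 0.4374 -0.0545  0.2616] tool x,z [-1.    -0.001 -0.001] [ 0.001 -0.001 -1.   ] F [ 0.2  0.6 -0.1] grip 57.3
wrist collar 1722 (array([ 0.4401, -0.2076]), np.float64(0.0266), 1692) [ 0.4415 -0.206   0.1065] 0.112
wrist chamrim 1538 (array([ 0.4413, -0.2089]), np.float64(0.0246), 929) [ 0.4418 -0.2096  0.1399] 0.1438
wrist grip 159 (array([ 0.4351, -0.0548]), np.float64(0.0051), 82) [ 0.4355 -0.055   0.0564] 0.0627
wrist disc 689 (array([ 0.4355, -0.0548]), np.float64(0.0156), 457) [ 0.4344 -0.055   0.0072] 0.0114
scene collar 293 (array([ 0.442 , -0.2122]), np.float64(0.0268), 286) [ 0.4424 -0.212   0.1065] 0.1119
scene chamrim 237 (array([ 0.4434, -0.2122]), np.float64(0.0248), 178) [ 0.444  -0.2116  0.1403] 0.1444
scene grip 36 (array([ 0.4378, -0.0583]), np.float64(0.0045), 22) [ 0.4373 -0.0585  0.0572] 0.0643
scene disc 155 (array([ 0.4381, -0.0571]), np.float64(0.0158), 96) [ 0.4382 -0.0567  0.0074] 0.0118
top collar 0
top chamrim 0
top grip 0
top disc 0
```

View pics/c4.png

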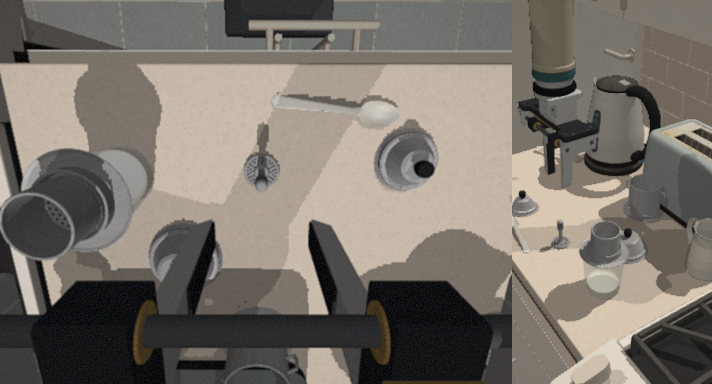

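The chamber stands level in the collar, rim at z ≈ 0.143 as expected. The press is at (262,170) between the fingers with nothing near it. I'm gripping it high so the fingertips stay above the chamber's mouth.

Emit:
drive_tool --series '[0, 0, 0, 0.12, -0.05, 4, 5, 0, 0, 0, 0.12, -0.05, 8, 5, 0, 0, 0, 0.12, -0.05, 10.5, 5, 0, 0, 0, 0.12, -0.05, 11.6, 5, 0, 0, 0, 0.12, -0.05, 11.6, 4, 0, 0, 0, 0.12, -0.05, 11.6, 3, 0, 0, 0, 0.12, -0.05, 11.6, 2, 0, 0, 0, 0.12, -0.05, 11.6, 1.4, 0, 0, 0, 0.12, -0.05, 11.6, 0.8, 0, 0, 0, 0.12, -0.05, 11.6, 0.8, 0, 0, 0, 0.12, -0.05, 11.6, 0.8, 0, 0, 0, 0.12, -0.05, 11.6, 0.8, 0, 0, 0, 0.12, -0.05, 11.6, 0.8]'

```text
t: 12.25
position: [0.4363, -0.0548, 0.1456]
tool_rot: [-0.001, 3.14, -0.001]
contact_force: [-0.1, -0.7, 5.8]
grip_width: 0.118
grasp_force: 30.0
```

Emit:
drive_tool --series '[0, 0, 0, 0, 0, -1, 0.8, 0, 0, 0, 0, 0, -4, 0.8, 0, 0, 0, 0, 0, -8, 0.8, 0, 0, 0, 0, 0, -12, 0.8, 0, 0, 0, 0, 0, -16, 0.8, 0, 0, 0, -0.5, -4, -17, 0.8, 0, 0, 0, -0.5, -8, -17, 0.8, 0, 0, 0, -0.5, -12, -17, 0.8, 0, 0, 0, -0.5, -14.5, -17, 0.8, 0, 0, 0, -0.5, -15.5, -17, 0.8, 0, 0, 0, -0.5, -15.5, -17, 0.8, 0, 0, 0, -0.5, -15.5, -17, 0.8, 0, 0, 0, -0.5, -15.5, -17, 0.8]'

```text
t: 13.33
position: [0.4405, -0.2081, 0.3145]
tool_rot: [0.002, -3.141, -0.003]
contact_force: [0.1, -0.1, 0.5]
grip_width: 0.114
grasp_force: 30.0
```

```bash
python3 - <<'E'
from h import *
tip()
a=[]
for n in ("wrist","scene"):
    f=grab(n); a.append(f["frame"])
    for m,c,r,z0,z1 in (("chamrim",[.442,-.209],.034,.136,.15),("chamwall",[.442,-.209],.034,.11,.135),("disc",[.442,-.209],.03,.165,.182),("grip",[.442,-.209],.009,.21,.24)):
        q=band(f,c,r,z0,z1); print(n,m,len(q),*((circ(q[:,:2]),((q.min(0)+q.max(0))/2).round(4),q[:,2].max().round(4)) if len(q)>9 else ()))
cv2.imwrite("pics/c5.png",np.hstack([a[0],a[1][:,200:400]]))
E
```

```text
t 13.33 tcp [ 0.4405 -0.2081  0.3145] tool x,z [-1.    -0.001  0.001] [-0.001  0.002 -1.   ] F [ 0.1 -0.1  0.5] grip 10.8
wrist chamrim 423 (array([ 0.4409, -0.21  ]), np.float64(0.0246), 328) [ 0.4375 -0.2097  0.1398] 0.1435
wrist chamwall 385 (array([ 0.4398, -0.2101]), np.float64(0.0242), 322) [ 0.4343 -0.2102  0.1225] 0.135
wrist disc 1478 (array([ 0.4371, -0.2078]), np.float64(0.0145), 928) [ 0.4365 -0.2077  0.1758] 0.1819
wrist grip 545 (array([ 0.4391, -0.2078]), np.float64(0.0052), 265) [ 0.4404 -0.2078  0.2216] 0.2332
scene chamrim 202 (array([ 0.4434, -0.2122]), np.float64(0.0248), 126) [ 0.4438 -0.2122  0.1406] 0.1451
scene chamwall 558 (array([ 0.4432, -0.2122]), np.float64(0.0249), 381) [ 0.4426 -0.212   0.1225] 0.1349
scene disc 252 (array([ 0.441 , -0.2106]), np.float64(0.016), 146) [ 0.4418 -0.2095  0.1751] 0.1815
scene grip 51 (array([ 0.4413, -0.2077]), np.float64(0.0064), 43) [ 0.44   -0.2095  0.225 ] 0.2397
```

View pics/c5.png

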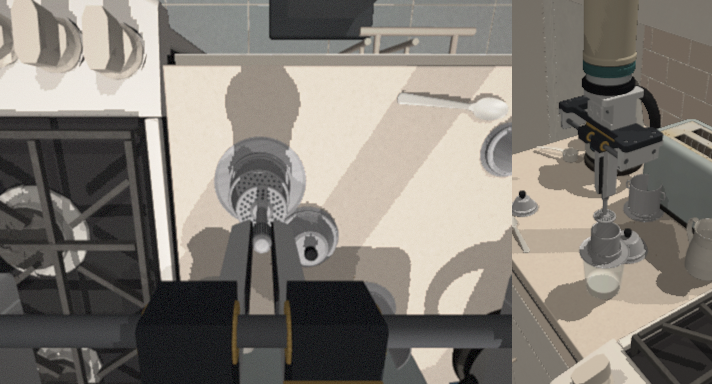

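The press hangs between the fingers at (262,210), above the chamber's mouth. I'm taking one settled frame to compare the disc's edge with the chamber rim.

```bash
python3 - <<'E'
from h import *
tip()
for n in ("wrist","scene"):
    f=grab(n)
    q=band(f,[.442,-.209],.034,.136,.15); print(n,"rim",circ(q[:,:2]))
    for z0,z1 in((.168,.1795),(.1705,.177)):
        q=band(f,[.442,-.209],.03,z0,z1); h=cv2.convexHull((q[:,:2]*1e4).astype(np.float32))[:,0]/1e4
        print("disc",np.median(q[:,2]),circ(h),q.min(0).round(4),q.max(0).round(4))
        A=np.c_[q[:,:2]-q[:,:2].mean(0),np.ones(len(q))]; print(" slope",np.linalg.lstsq(A,q[:,2],rcond=None)[0].round(4))
E
```

```text
t 13.43 tcp [ 0.4406 -0.208   0.3148] tool x,z [-1.    -0.002  0.   ] [-0.     0.001 -1.   ] F [ 0.1  0.4 -0.3] grip 11.1
wrist rim (array([ 0.4409, -0.21  ]), np.float64(0.0246), 333)
disc 0.17331123548405264 (array([ 0.44  , -0.2079]), np.float64(0.0193), 23) [ 0.4207 -0.227   0.1701] [ 0.4534 -0.1884  0.1788]
 slope [ 0.0251 -0.0016  0.1735]
disc 0.1733011882697675 (array([ 0.44  , -0.2079]), np.float64(0.0193), 23) [ 0.4207 -0.227   0.1706] [ 0.4534 -0.1884  0.177 ]
 slope [ 0.0219 -0.0016  0.1735]
scene rim (array([ 0.4436, -0.2124]), np.float64(0.0247), 123)
disc 0.17434506720238052 (array([ 0.4422, -0.2103]), np.float64(0.0189), 15) [ 0.4233 -0.2294  0.1684] [ 0.4607 -0.1903  0.1794]
 slope [0.0166 0.0191 0.1744]
disc 0.1743202946697247 (array([ 0.4422, -0.2103]), np.float64(0.0189), 15) [ 0.4233 -0.2294  0.1711] [ 0.4607 -0.1903  0.177 ]
 slope [0.0128 0.0106 0.1743]
```

Emit:
drive_tool --series '[0, 0, 0, -0.11, -0.21, 0.5, 0.8, 0, 0, 0, -0.11, -0.21, 2, 0.8, 0, 0, 0, -0.11, -0.21, 3, 0.8, 0, 0, 0, -0.11, -0.21, 4, 0.8, 0, 0, 0, -0.11, -0.21, 5, 0.8, 0, 0, 0, -0.11, -0.21, 6, 0.8, 0, 0, 0, -0.11, -0.21, 6.6, 0.8, 0, 0, 0, -0.11, -0.21, 6.9, 0.8, 0, 0, 0, -0.11, -0.21, 6.9, 0.8]'

```text
t: 14.28
position: [0.4416, -0.2116, 0.2451]
tool_rot: [0.0, -3.14, -0.001]
contact_force: [0.2, -0.2, 0.5]
grip_width: 0.115
grasp_force: 30.0
```

Emit:
drive_tool --series '[0, 0, 0, 0, 0, 0.1, 0.8, 0, 0, 0, 0, 0, 0.15, 0.8, 0, 0, 0, 0, 0, 0.2, 0.8, 0, 0, 0, 0, 0, 0.2, 0.8]'

```text
t: 14.62
position: [0.442, -0.2118, 0.2441]
tool_rot: [-0.0, 3.141, -0.0]
contact_force: [1.5, -0.3, -0.5]
grip_width: 0.121
grasp_force: 30.0
```

Emit:
drive_tool --series '[0, 0, 0, 0, 0, 0.04, 0.8, 0, 0, 0, 0, 0, 0.08, 0.8, 0, 0, 0, 0, 0, 0.08, 0.8]'

```text
t: 14.87
position: [0.4422, -0.2119, 0.2436]
tool_rot: [-0.0, 3.14, -0.001]
contact_force: [0.5, -0.7, 1.8]
grip_width: 0.114
grasp_force: 30.0
```

Emit:
drive_tool --series '[0, 0, 0, 0, 0, 0, 1.4, 0, 0, 0, 0, 0, 0, 2.4, 0, 0, 0, 0, 0, 0, 3, 0, 0, 0, 0, 0, -1, 3, 0, 0, 0, 0, 0, -4, 3, 0, 0, 0, 0, 0, -7, 3, 0, 0, 0, 0.4, 8, -7, 3, 0, 0, 0, 0.8, 16, -6, 3, 0, 0, 0, 1.7, 31.7, -2, 5, 0, 0, 0, 1.7, 31.7, -2, 5, 0, 0, 0, 1.7, 31.7, -2, 5, 0, 0, 0, 1.7, 31.7, -2, 5, 0, 0, 0, 1.7, 31.7, -2, 5, 0, 0, 0, 1.7, 31.7, -2, 5, 0, 0, 0, 1.7, 31.7, -2, 5, 0, 0, 0, 1.7, 31.7, -2, 5]'

```text
t: 16.2
position: [0.4245, 0.1065, 0.2633]
tool_rot: [0.007, -3.142, 0.001]
contact_force: [-0.5, 0.2, 1.0]
grip_width: 0.532
grasp_force: 0.0
```

```bash
python3 - <<'E'
from h import *
tip()
a=[]
for n in ("wrist","scene","top"):
    f=grab(n); a.append(f["frame"])
    for m,c,r,z0,z1 in (("rim",[.442,-.211],.034,.139,.147),("collar",[.442,-.211],.034,.101,.109),("pressgrip",[.442,-.211],.012,.15,.17),("knob",[.4252,.105],.02,.042,.053),("skirt",[.4252,.105],.05,.004,.03)):
        q=band(f,c,r,z0,z1)
        if len(q)>9:
            h=cv2.convexHull((q[:,:2]*1e4).astype(np.float32))[:,0]/1e4
            print(n,m,len(q),circ(q[:,:2]),circ(h),((q.min(0)+q.max(0))/2).round(4),q[:,2].max().round(4))
cv2.imwrite("pics/c6.png",np.hstack([a[0],cv2.resize(a[1][200:320,240:340],None,fx=2.8,fy=2.8)[:384,:280] if 0 else cv2.resize(a[1][200:320,250:340],(288,384))]))
E
```

```text
t 16.2 tcp [0.4245 0.1065 0.2633] tool x,z [-1.    -0.004  0.   ] [-0. -0. -1.] F [-0.5  0.2  1. ] grip 50.0
wrist knob 235 (array([0.423 , 0.1041]), np.float64(0.0068), 146) (array([0.4236, 0.104 ]), np.float64(0.0083), 17) [0.4237 0.1041 0.0456] 0.0487
wrist skirt 1957 (array([0.4241, 0.1041]), np.float64(0.0263), 1424) (array([0.4159, 0.1   ]), np.float64(0.0387), 14) [0.417  0.1045 0.017 ] 0.03
scene rim 166 (array([ 0.4433, -0.212 ]), np.float64(0.0247), 110) (array([ 0.4434, -0.2119]), np.float64(0.0257), 17) [ 0.4437 -0.2118  0.143 ] 0.1468
scene collar 223 (array([ 0.442 , -0.2116]), np.float64(0.0281), 176) (array([ 0.4425, -0.211 ]), np.float64(0.031), 19) [ 0.4422 -0.2122  0.105 ] 0.1089
scene pressgrip 50 (array([ 0.4429, -0.214 ]), np.float64(0.0051), 27) (array([ 0.443 , -0.2146]), np.float64(0.0057), 9) [ 0.4438 -0.2147  0.156 ] 0.1619
scene knob 35 (array([0.4261, 0.101 ]), np.float64(0.007), 30) (array([0.4255, 0.1018]), np.float64(0.0083), 8) [0.4256 0.1011 0.046 ] 0.0499
scene skirt 335 (array([0.4232, 0.0963]), np.float64(0.0219), 249) (array([0.4189, 0.0973]), np.float64(0.0341), 18) [0.4181 0.0974 0.0171] 0.03
top rim 95 (array([ 0.4432, -0.2086]), np.float64(0.0249), 64) (array([ 0.4432, -0.2088]), np.float64(0.0255), 23) [ 0.4432 -0.2087  0.1428] 0.1466
top collar 245 (array([ 0.4426, -0.2033]), np.float64(0.0245), 150) (array([ 0.4433, -0.2051]), np.float64(0.029), 20) [ 0.4433 -0.2053  0.105 ] 0.109
top pressgrip 33 (array([ 0.4434, -0.2106]), np.float64(0.0054), 21) (array([ 0.4433, -0.2105]), np.float64(0.006), 9) [ 0.4431 -0.2108  0.1565] 0.1616
```

View pics/c6.png

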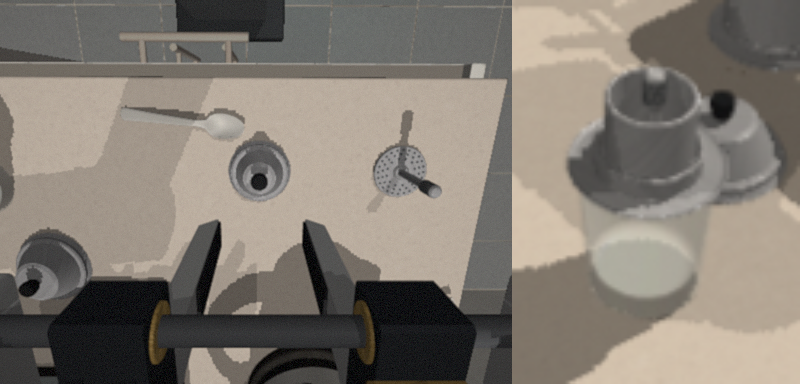

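The press stands upright in the chamber, grip visible at (655,90). The lid knob is at (258,181) under the fingers. I'm gripping the knob.

Emit:
drive_tool --series '[0, 0, 0, 0.1, -0.12, 4, 5, 0, 0, 0, 0.1, -0.12, 8, 5, 0, 0, 0, 0.1, -0.12, 11, 5, 0, 0, 0, 0.1, -0.12, 12.5, 5, 0, 0, 0, 0.1, -0.12, 13, 4, 0, 0, 0, 0.1, -0.12, 13, 3, 0, 0, 0, 0.1, -0.12, 13, 2.2, 0, 0, 0, 0.1, -0.12, 13, 1.2, 0, 0, 0, 0.1, -0.12, 13, 1.2, 0, 0, 0, 0.1, -0.12, 13, 1.2, 0, 0, 0, 0.1, -0.12, 13, 1.2, 0, 0, 0, 0.1, -0.12, 13, 1.2]'

```text
t: 17.35
position: [0.4247, 0.1041, 0.1342]
tool_rot: [-0.001, 3.139, -0.0]
contact_force: [-0.7, -0.4, 6.4]
grip_width: 0.159
grasp_force: 30.0
```

Emit:
drive_tool --series '[0, 0, 0, 0, 0, -1, 1.2, 0, 0, 0, 0, 0, -4, 1.2, 0, 0, 0, 0, 0, -8, 1.2, 0, 0, 0, 0, 0, -12, 1.2, 0, 0, 0, 0, 0, -16, 1.2, 0, 0, 0, -0.4, -4, -19, 1.2, 0, 0, 0, -0.8, -8, -19, 1.2, 0, 0, 0, -1, -12, -19, 1.2, 0, 0, 0, -1.2, -16, -19, 1.2, 0, 0, 0, -1.4, -20, -19, 1.2, 0, 0, 0, -1.65, -24, -19, 1.2, 0, 0, 0, -1.65, -28, -19, 1.2, 0, 0, 0, -1.65, -30.5, -19, 1.2, 0, 0, 0, -1.65, -31.4, -19, 1.2, 0, 0, 0, -1.65, -31.4, -19, 1.2, 0, 0, 0, -1.65, -31.4, -19, 1.2, 0, 0, 0, -1.65, -31.4, -19, 1.2]'

```text
t: 18.77
position: [0.4401, -0.2082, 0.3229]
tool_rot: [0.002, -3.141, -0.002]
contact_force: [0.7, -0.2, 0.1]
grip_width: 0.159
grasp_force: 30.0
```

```bash
python3 - <<'E'
from h import *
tip()
a=[]
for n in ("wrist","scene"):
    f=grab(n); a.append(f["frame"])
    for m,c,r,z0,z1 in (("rim",[.442,-.211],.034,.139,.147),("collar",[.442,-.211],.034,.101,.109),("skirtedge",[.442,-.211],.045,.188,.197),("skirt",[.442,-.211],.045,.198,.206)):
        q=band(f,c,r,z0,z1)
        if len(q)>9:
            h=cv2.convexHull((q[:,:2]*1e4).astype(np.float32))[:,0]/1e4
            print(n,m,len(q),circ(q[:,:2]),circ(h),q.min(0).round(4),q.max(0).round(4))
cv2.imwrite("pics/c7.png",np.hstack([a[0],cv2.resize(a[1][160:320,240:360],(288,384))]))
E
```

```text
t 18.77 tcp [ 0.4401 -0.2082  0.3229] tool x,z [-1.    -0.001  0.   ] [-0.     0.002 -1.   ] F [ 0.7 -0.2  0.1] grip 14.9
wrist collar 309 (array([ 0.4399, -0.209 ]), np.float64(0.0295), 199) (array([ 0.4408, -0.2091]), np.float64(0.0313), 25) [ 0.4092 -0.2395  0.101 ] [ 0.4343 -0.179   0.1089]
wrist skirtedge 1145 (array([ 0.439 , -0.2079]), np.float64(0.0329), 1053) (array([ 0.4389, -0.2079]), np.float64(0.0347), 42) [ 0.4042 -0.2426  0.188 ] [ 0.4706 -0.1731  0.197 ]
wrist skirt 1377 (array([ 0.4406, -0.2079]), np.float64(0.0263), 961) (array([ 0.4382, -0.2081]), np.float64(0.0301), 31) [ 0.4078 -0.2378  0.198 ] [ 0.4684 -0.1782  0.206 ]
scene rim 181 (array([ 0.4432, -0.2119]), np.float64(0.0245), 126) (array([ 0.4436, -0.2121]), np.float64(0.0263), 19) [ 0.4173 -0.238   0.139 ] [ 0.4705 -0.1862  0.1463]
scene collar 228 (array([ 0.4421, -0.2118]), np.float64(0.028), 195) (array([ 0.4422, -0.2118]), np.float64(0.0307), 16) [ 0.4115 -0.2424  0.101 ] [ 0.4736 -0.1819  0.109 ]
scene skirtedge 231 (array([ 0.4414, -0.2087]), np.float64(0.0328), 178) (array([ 0.4401, -0.2102]), np.float64(0.0343), 12) [ 0.4059 -0.2447  0.1885] [ 0.4719 -0.1853  0.197 ]
scene skirt 295 (array([ 0.4427, -0.207 ]), np.float64(0.0273), 197) (array([ 0.4405, -0.2101]), np.float64(0.0309), 12) [ 0.4094 -0.2406  0.198 ] [ 0.4713 -0.1798  0.206 ]
```

View pics/c7.png

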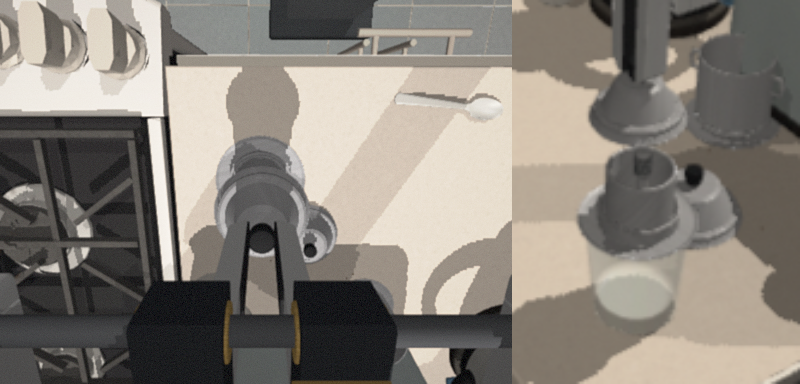

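The lid hangs level, about 2 mm short in +x and 2 mm in -y of the chamber axis in both views. I'm shifting and lowering.

Emit:
drive_tool --series '[0, 0, 0, -0.22, -0.19, 0.5, 1.2, 0, 0, 0, -0.22, -0.19, 2, 1.2, 0, 0, 0, -0.22, -0.19, 3, 1.2, 0, 0, 0, -0.22, -0.19, 4, 1.2, 0, 0, 0, -0.22, -0.19, 4.6, 1.2, 0, 0, 0, -0.22, -0.19, 5, 1.2, 0, 0, 0, -0.22, -0.19, 5.2, 1.2, 0, 0, 0, -0.22, -0.19, 5.2, 1.2]'

```text
t: 19.53
position: [0.4425, -0.2118, 0.2707]
tool_rot: [0.0, -3.141, -0.001]
contact_force: [-0.5, -0.3, -1.5]
grip_width: 0.157
grasp_force: 30.0
```

Emit:
drive_tool --series '[0, 0, 0, 0, 0, 0.06, 1.2, 0, 0, 0, 0, 0, 0.12, 1.2, 0, 0, 0, 0, 0, 0.16, 1.2, 0, 0, 0, 0, 0, 0.16, 1.2]'

```text
t: 19.87
position: [0.4426, -0.2119, 0.2697]
tool_rot: [-0.0, 3.141, -0.0]
contact_force: [-0.1, -0.8, 0.5]
grip_width: 0.16
grasp_force: 30.0
```

Emit:
drive_tool --series '[0, 0, 0, 0, 0, 0.04, 1.2, 0, 0, 0, 0, 0, 0.08, 1.2, 0, 0, 0, 0, 0, 0.08, 1.2]'

```text
t: 20.12
position: [0.4428, -0.2119, 0.2693]
tool_rot: [-0.0, 3.14, -0.001]
contact_force: [-0.1, 0.6, 3.9]
grip_width: 0.156
grasp_force: 30.0
```

The lid is on the rim at 4 N. I'm releasing and backing off.

Emit:
drive_tool --series '[0, 0, 0, 0, 0, 0, 1.8, 0, 0, 0, 0, 0, 0, 2.6, 0, 0, 0, 0, 0, 0, 4, 0, 0, 0, 0, 0, 0, 4, 0, 0, 0, 0, 0, -1, 4, 0, 0, 0, 0, 0, -4, 4, 0, 0, 0, 0, 0, -7, 4, 0, 0, 0, 0, 6, -8, 4, 0, 0, 0, 0, 14, -8, 4, 0, 0, 0, 0, 18, -8, 4, 0, 0, 0, 0, 18, -8, 4, 0, 0, 0, 0, 18, -8, 4, 0, 0, 0, 0, 18, -8, 4, 0, 0, 0, 0, 18, -8, 4]'

```text
t: 21.28
position: [0.4425, -0.0315, 0.3493]
tool_rot: [-0.004, 3.141, -0.002]
contact_force: [0.4, -0.8, -1.0]
grip_width: 0.433
grasp_force: 0.0
```

```bash
python3 - <<'E'
from h import *
tip()
a=[]
for n in ("scene","top"):
    f=grab(n); a.append(f["frame"])
    for m,c,r,z0,z1 in (("flange",[.442,-.211],.06,.086,.097),("collar",[.442,-.211],.034,.101,.109),("skirtedge",[.442,-.211],.045,.131,.139),("skirt",[.442,-.211],.045,.14,.148),("knob",[.442,-.211],.02,.173,.19)):
        q=band(f,c,r,z0,z1)
        if len(q)>9:
            h=cv2.convexHull((q[:,:2]*1e4).astype(np.float32))[:,0]/1e4
            print(n,m,len(q),circ(h),q[:,2].max().round(4))
cv2.imwrite("pics/c8.png",np.hstack([cv2.resize(a[0][180:320,240:360],(432,504)),cv2.resize(a[1][170:250,310:370],(360,504))]))
E
```

```text
t 21.28 tcp [ 0.4425 -0.0315  0.3493] tool x,z [-1.    -0.003 -0.001] [ 0.001 -0.001 -1.   ] F [ 0.4 -0.8 -1. ] grip 40.7
scene flange 598 (array([ 0.4428, -0.2108]), np.float64(0.0457), 21) 0.097
scene collar 206 (array([ 0.4421, -0.2115]), np.float64(0.0307), 16) 0.1089
scene skirtedge 116 (array([ 0.444 , -0.2137]), np.float64(0.0345), 14) 0.139
scene skirt 296 (array([ 0.4428, -0.2145]), np.float64(0.0315), 15) 0.148
scene knob 84 (array([ 0.443 , -0.2141]), np.float64(0.0082), 12) 0.1847
```

View pics/c8.png

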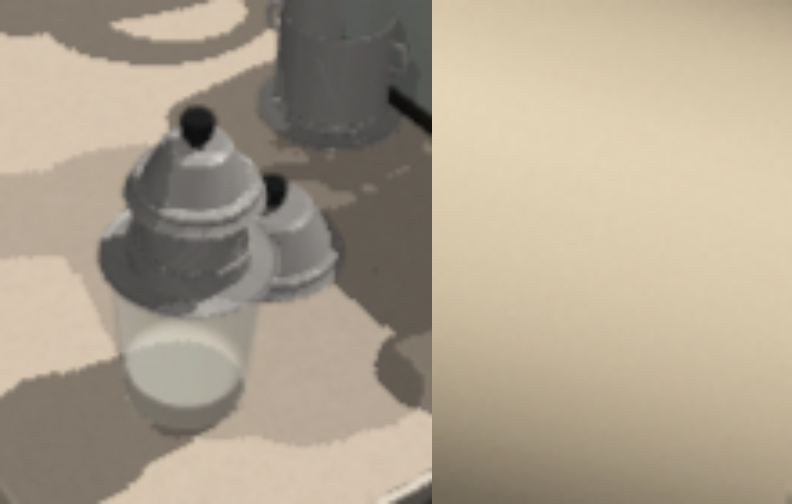

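The stack is complete and level. The knob top is at z ≈ 0.184 (0.183 expected), the lid is about 2 mm off the axis, and the arm is clear. I'm handing in.

```bash
python3 -c "
from bench import workorder
print(workorder.hand_in())"
```

```text
the job is handed in; nothing more can be done
None
```

The small brewer is set up on the glass in order (plate, chamber, press, lid), and the job is handed in; it all measured seated and level, lid about 2 mm off the chamber's axis, but no verdict came back.

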